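# Reset a compass corrector sphere

## Task

The blue soft-iron corrector sphere sits on a sliding arm that the orange wing knob has locked: turn the knob anticlockwise to free the arm, then slide the sphere along until the white pointer at its foot is in line with the red marker, not the yellow one. Then turn the knob clockwise until the arm is fully locked there, with the wing along the arm again. Leave the lamp chimney, the green gimbal pin and the screwdriver where they are.

Things in the scene. Friction and masses are not known exactly. Their poses are not given: they have to be found in the camera images.
- stand: Fixed corrector stand. Origin at bench level below the arm's centre line; y runs along the arm from the clamp block to the brass compass, z up. Board x -60..85, y -260..340, 18 mm thick. Steel clamp block x -37..37, y -165..-115, top at z 62. Brass compass radius 62 at y 275, top z 89. Aluminium arm 24 wide, top z 42, slides through the block, tail up to 95 mm past the board's -y end
- sphere_center (a point): Centre of the blue sphere (radius 45 mm, 97 mm above the bench), fixed on the sliding arm; too wide to grasp, it is pushed from either side along the stand's y axis (1 to 2 N when the arm is free). Its axes are parallel to the stand's
- pointer_tip (a point): Tip of the white pointer, 4 mm wide, on the sphere's foot: 61 mm along the stand's x from the sphere's centre and 44 mm above the bench; it moves with the sphere
- slide_arm (a joint): Slide of the arm with the sphere along the stand's y axis (m), -0.005 to 0.15; grows towards the brass compass. The sphere's centre is at stand y = value - 0.015
- knob_grip (a point): Orange wing of the clamp knob, at the height to grip, on the knob's vertical axis, 112 mm above the bench, at x 0, y -140 mm of the stand. The wing is 64 mm long along this point's x axis, 12 mm thick along its y, and stands from 94 to 126 mm above the bench
- clamp_knob (a joint): Clamp knob angle (rad), 0 to 1.55, growing clockwise seen from above. 0: wing square to the arm, arm free (free below 0.5); the clamp begins to bite at 0.7; fully locked with the wing along the arm, above 1.25
- red_marker: Red marker, the wanted place: foot 20 x 22 x 10 mm with an upright fin 5 mm thick along y, 50 mm tall in all, fixed on the stand's board beside the pointer's path. Origin 2 mm before the fin's end that faces the pointer, mid-thickness, at the foot, 19 mm above the bench; axes as the stand's. In line when the pointer tip has the same stand y as this origin
- yellow_marker: Yellow marker of the same shape as the red one, the setting for another boat: not wanted
- chimney: Bystander: frosted glass lamp chimney standing up, open tube 160 mm tall, 72 mm at its widest; origin at the centre of its foot. Fragile, light
- gimbal_pin: Bystander: green bronze gimbal pin lying down, 80 mm long along x, 26 mm heads; origin under its middle
- screwdriver: Bystander: screwdriver lying along its x axis in front of the stand

How it is judged (in metres and radians):
On the way, in this order (a step that is already met when the one before it is completed fails the run):
1. the knob is turned so that the arm is free (below 0.5 rad) (value of joint clamp_knob below 0.5 rad), for 0.1 s.
2. with the knob still free, the pointer is brought in line with the red marker within 4 mm (value of joint clamp_knob below 0.6 rad and y of pointer_tip in the frame of red_marker between -0.004 and 0.004 m), for 0.2 s.
At the end, for the whole second after the job is handed in: The knob is locked (above 1.1 rad, wing along the arm), and the pointer rests in line with the red marker within 4 mm (value of joint clamp_knob above 1.1 rad and y of pointer_tip in the frame of red_marker between -0.004 and 0.004 m and velocity of joint slide_arm between -0.003 and 0.003 m/s); the robot touches nothing.
It fails at once if the glass chimney is tipped (over 0.3 rad) or shifted by more than 20 mm (angle between chimney's own z axis and vertical above 0.3 rad or distance of chimney from where it was at the start of the episode above 0.02 m).
It fails at once if the gimbal pin or the screwdriver is shifted by more than 30 mm (distance of any of gimbal_pin, screwdriver from where it was at the start of the episode above 0.03 m).
It also fails if it takes over 64 s, if anything falls off the work surface, if the arm or the gripper's body presses on something with over 40 N, if the wrist force passes 120 N, or if a joint passes its speed limit or range.

## Robot

A 6-joint arm with a two-finger parallel gripper is mounted at the origin on the work surface. World frame = base frame: x ahead of the robot, y to its left, z up, the work surface at z = 0. Lengths are in mm, angles in rad, forces in N, time in s.
With the tool pointing down it reaches from about 350 to 975 mm from the base axis. Payload 7.1 kg.
Tool frame: the origin (TCP) lies on the front face of the gripper's body, between the roots of the fingers; the fingertips stand 80 mm ahead of it and the grasp point (between the pads) lies 61 mm ahead of it (env.tips_ahead is the distance from the TCP to the fingertips, in mm); z points along the fingers, y is the line along which they close (so a half turn about z gives the same grasp; the last joint's range is limited). The gripper opens to 88 mm and grips with 3 to 60 N. Pads are 20 mm wide; open, the fingers measure 115 mm over their backs; the gripper's body (75 mm by 178 mm) begins 61 mm behind the grasp point.
Start: joints at [-1.352, 0.423, 1.63, -0, 1.089, -0.019], TCP at [147.248, -607.391, 302.675] pointing down, gripper open.
Joint ranges: [-3, 3], [-0.9, 2.11], [0.09, 2.58], [-1.31, 4.45], [0.11, 2.69], [-2.54, 2.54]. Speed limits (rad/s): [2.39, 2.39, 3.01, 3.14, 3.14, 3.14].

## Interface

Orientations are given as a unit quaternion [x, y, z, w].
In Python, from station import env, set_gripper, viewer, workorder gives the robot as it stands. Calls block until the motion is done:
- env.reach(position, orientation): joint-space move of the TCP to a pose.
- env.move_l(position, rot=None, rate=150, f_stop=None): straight line of the TCP; rot=None keeps the orientation; rate is the mean speed in mm/s. With f_stop (N) it stops when the force on the tool has changed by that much, and returns True; else False.
- env.move_joints(angles): joint-space move.
- set_gripper(opening): finger opening in mm; the grip force is fixed at half the most; returns when the fingers have stopped.
- env.hold(seconds).
- env.ik(position, orientation): joint angles nearest the present ones, or None.
- env.read_state(): the state.
- viewer.camera(name): name is "scene" or "top" or "wrist"; returns the picture (420x560x3 uint8, blue, green, red); there is no depth.
- viewer.camera_params(name): a dict with "fx", "fy", "cx", "cy" (pixels), "dist" ([k1, k2, p1, p2, k3] as OpenCV has them; the pictures are not rectified), "pose" (4x4, takes a point from camera to world coordinates); the wrist camera has in their place "tool_from_camera" (4x4, takes a point from camera to tool coordinates, whose origin is the TCP and whose axes are the flange's). Camera axes: x right, y up, looking along -z (the intrinsics and any distortion apply to the point x, -y, -z); pixel columns grow to the right and rows downward; lengths in mm; the calibration is good to about 2 mm. A picture is of the moment at which its call begins: read the wrist's pose just before it. camera_params takes no time and is no camera call.
A pose or a line that the arm cannot do raises env.IKError and nothing moves.
- workorder.sign_off(): hands the job in; it is judged then, once.
The state is a dict: "time_s": time; "qpos": joint angles; "dq": joint speeds; "tau": joint torques, N m; "tool_pos": TCP position; "orientation": TCP orientation; "force": force on the tool from outside, world axes, zero at the start; "wrist_torque": the same for the moment, N m; "width": finger opening in mm; "grip_force": force on a finger pad.
Only numpy, scipy, OpenCV 4.12 (cv2) and the standard library are available. Lean on these libraries where they do the work, as an engineer would, in place of code of your own. Each camera call takes 0.05 s, during which the arm holds its last target. There are 200 camera calls.

## Working session

There is one attempt and no reset: what is moved stays moved. The work goes in short steps, each a Python script; the robot and the scene stay as the last script left them, time stands still between calls to the robot, and variables do not carry over. Pictures are saved under pics/ and viewed, at most 10 in all, crops included, and the job is handed in when it is done.

```bash
ls; mkdir -p pics; python3 - <<'E'
from station import env, viewer
import cv2
for n in("scene","top"):
    cv2.imwrite(f"pics/{n}0.png",viewer.camera(n)); p=viewer.camera_params(n); print(n,p)
print(viewer.camera_params("wrist"))
s=env.read_state();print(s)
E
```

```text
pics
scene {'fx': 452.88362205813746, 'fy': 452.88362205813746, 'cx': 277.8116498686141, 'cy': 212.8063415971225, 'dist': array([-0.00461209,  0.        ,  0.        ,  0.        ,  0.        ]), 'pose': array([[ 7.14783690e-01, -5.69209371e-01,  4.06306495e-01,
         9.43363482e+02],
       [ 6.99228883e-01,  5.92291850e-01, -4.00336525e-01,
        -5.03961402e+02],
       [-1.27767240e-02,  5.70255256e-01,  8.21368187e-01,
         8.76726523e+02],
       [ 0.00000000e+00,  0.00000000e+00,  0.00000000e+00,
         1.00000000e+00]])}
top {'fx': 529.0292585004224, 'fy': 529.0292585004224, 'cx': 279.0192002643641, 'cy': 207.9356991407604, 'dist': array([-0.07714725,  0.        ,  0.        ,  0.        ,  0.        ]), 'pose': array([[-1.16854844e-02,  9.84473029e-01, -1.75146521e-01,
         3.59031588e+02],
       [-9.99526686e-01, -6.51518180e-03,  3.00658709e-02,
        -1.03926982e+02],
       [ 2.84579276e-02,  1.75414956e-01,  9.84083197e-01,
         1.24062588e+03],
       [ 0.00000000e+00,  0.00000000e+00,  0.00000000e+00,
         1.00000000e+00]])}
{'fx': 359.969478
[... 521 characters left out ...]
00e+00]])}
{'time_s': 0.1, 'qpos': array([-1.35198543e+00,  4.23745268e-01,  1.63058489e+00,  7.58272968e-06,
        1.08859987e+00, -1.90249307e-02]), 'dq': array([-0.00102907, -0.00044386, -0.00239379,  0.00019405,  0.00094193,
        0.00082279]), 'tau': array([ 7.28945743e-04, -5.45612419e+01, -2.74325269e+01,  6.45769620e-02,
        1.88031374e-02, -3.57299803e-05]), 'tool_pos': array([ 147.17870115, -607.03211025,  302.00258814]), 'orientation': array([ 9.92937581e-01,  1.18636057e-01, -6.33449255e-05, -6.65688104e-04]), 'force': array([0.05954947, 0.06978841, 0.04711889]), 'wrist_torque': array([-0.04928724, -0.00478696, -0.02863997]), 'grip_force': 0.0, 'width': 87.61745842221762}
```

View pics/scene0.png

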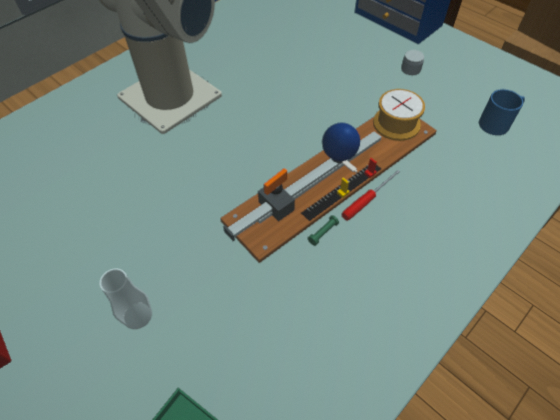

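View pics/top0.png

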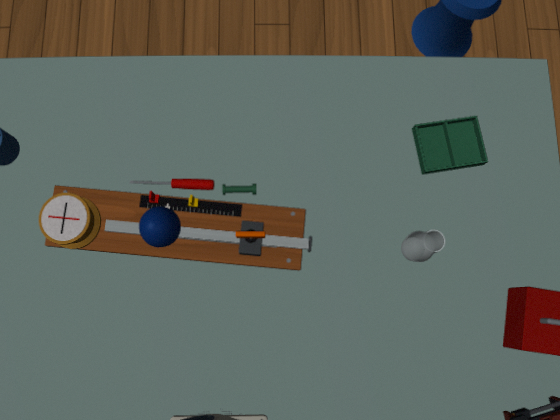

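Top view: the stand's y axis runs left in the image (about world +y), with the compass at (66,218), sphere (160,227), knob wing (251,234), red marker (152,197), yellow marker (193,201) and chimney far away at about (420,245). I'll enlarge both views to measure.

```bash
python3 - <<'E'
import cv2
a=cv2.imread("pics/top0.png")[165:285,35:325]; cv2.imwrite("pics/t1.png",cv2.resize(a,None,fx=2.75,fy=2.75,interpolation=cv2.INTER_CUBIC))
a=cv2.imread("pics/scene0.png")[80:265,215:445]; cv2.imwrite("pics/s1.png",cv2.resize(a,None,fx=3.2,fy=3.2,interpolation=cv2.INTER_CUBIC))
E
```

```text
(no output)
```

View pics/t1.png

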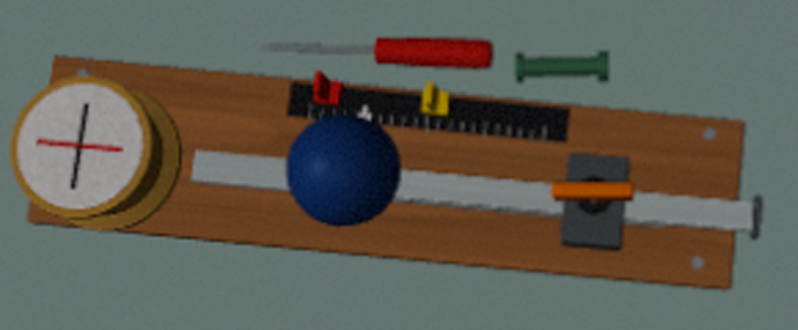

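View pics/s1.png

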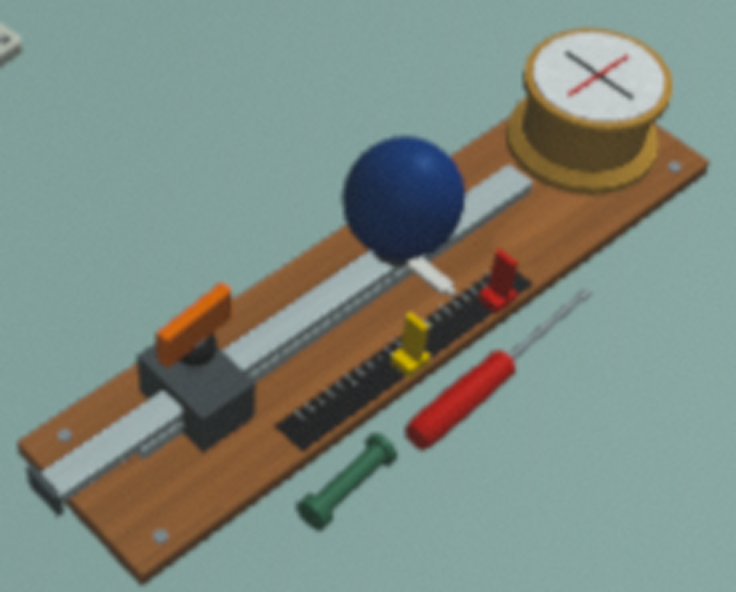

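Both crops are clear: board corners, compass cross, wing, sphere, and pointer (scene crop (453,290)) with the red fin at (503,255–300). The pointer sits between yellow and red. Next I'll fit the stand pose.

```bash
cat > h.py <<'E'
from station import env, set_gripper, viewer, workorder
import numpy as np, cv2
from scipy.optimize import least_squares
from scipy.spatial.transform import Rotation as R
F=np.diag([1,-1,-1,1.])
def project(P,p,pose):
    T=F@np.linalg.inv(pose); K=np.array([[p["fx"],0,p["cx"]],[0,p["fy"],p["cy"]],[0,0,1]])
    return cv2.projectPoints(np.atleast_2d(P).astype(float),cv2.Rodrigues(T[:3,:3])[0],T[:3,3],K,np.array(p["dist"]))[0][:,0]
def unproj(uv,z,p,pose):
    K=np.array([[p["fx"],0,p["cx"]],[0,p["fy"],p["cy"]],[0,0,1]])
    n=cv2.undistortPoints(np.array([[uv]],float),K,np.array(p["dist"]))[0,0]
    d=pose[:3,:3]@np.array([n[0],-n[1],-1]); o=pose[:3,3]
    return o+d*(z-o[2])/d[2]
def wpose(s):
    T=np.eye(4);T[:3,:3]=R.from_quat(s["orientation"]).as_matrix();T[:3,3]=s["tool_pos"]
    return T@viewer.camera_params("wrist")["tool_from_camera"]
def stand2w(P,st):
    P=np.atleast_2d(P).astype(float);c,s=np.cos(st[2]),np.sin(st[2])
    return np.c_[st[0]+c*P[:,0]-s*P[:,1],st[1]+s*P[:,0]+c*P[:,1],P[:,2]]
def w2stand(P,st):
    P=np.atleast_2d(P)-[st[0],st[1],0];c,s=np.cos(st[2]),np.sin(st[2])
    return np.c_[c*P[:,0]+s*P[:,1],-s*P[:,0]+c*P[:,1],P[:,2]]
E
python3 - <<'E'
from h import *
pt=viewer.camera_params("top");ps=viewer.camera_params("scene")
T=lambda u,v:(35+u/2.75,165+v/2.75); S=lambda u,v:(215+u/3.2,80+v/3.2)
ot=[((85,340,18),T(55,57)),((-60,340,18),T(28,221)),((85,-260,18),T(745,122)),((-60,-260,18),T(732,285)),((0,275,89),T(80,146)),((0,-140,126),T(592,191))]
os_=[((85,-260,18),S(143,571)),((-60,-260,18),S(21,444)),((85,340,18),S(708,162)),((0,275,89),S(598,75))]
def f(x):
    r=[]
    for o,p in((ot,pt),(os_,ps)):
        r.append(project(stand2w([a for a,_ in o],x),p,p["pose"])-[b for _,b in o])
    return np.vstack(r)
l=least_squares(lambda x:f(x).ravel(),[500,-100,0],loss='soft_l1');st=l.x;print(st,f(st).round(1).tolist())
np.save("st.npy",st)
for n,p,uv,z in(("sph",pt,T(343,170),97),("sph",ps,S(403,198),97),("tip",ps,S(453,291),44),("tip",pt,T(364,107),44),("redtop",ps,S(503,253),69),("redtop",pt,T(320,74),69),("yeltop",ps,S(415,317),69),("chim",pt,(418,248),0),("wing",pt,T(592,191),126),("pinT",pt,T(562,66),13)):
    w=unproj(uv,z,p,p["pose"]);print(n,w.round(1),w2stand(w,st).round(1))
E
```

```text
[ 5.17151375e+02  6.26681167e+01 -9.85834438e-02] [[-1.3, -0.6], [-1.3, 0.4], [-0.1, -1.4], [-0.2, 1.0], [-0.2, 0.1], [0.1, -1.2], [-1.4, 2.4], [-2.7, -0.4], [0.5, -0.3], [-0.7, 0.4]]
sph [522.5 121.5  97. ] [[-0.4 59.1 97. ]]
sph [522.8 123.6  97. ] [[-0.4 61.2 97. ]]
tip [581.9 119.   44. ] [[58.9 62.5 44. ]]
tip [583.1 115.8  44. ] [[60.4 59.4 44. ]]
redtop [596.4 154.3  69. ] [[69.9 99.  69. ]]
redtop [606.2 148.1  69. ] [[80.2 93.8 69. ]]
yeltop [588.4  62.7  69. ] [[70.9  7.  69. ]]
chim [ 480.7 -472.     0. ] [[  16.3 -535.7    0. ]]
wing [500.7 -76.4 126. ] [[  -2.7 -140.   126. ]]
pinT [623.7 -48.   13. ] [[116.9 -99.6  13. ]]
```

The fit is consistent: the sphere is on the axis at stand y≈60, red is at about 96 and yellow at about 7. The wing is about 0.1 rad short of full lock. Now a close look from the wrist camera at the markers, then at the knob.

```bash
cat >> h.py <<'E'
st=np.load("st.npy") if __import__("os").path.exists("st.npy") else None
def q(psi): return [np.cos(psi/2),np.sin(psi/2),0,0]
def at(x,y,z): return stand2w((x,y,z),st)[0]
def snap(name):
    s=env.read_state();im=viewer.camera("wrist");cv2.imwrite(f"pics/{name}.png",im);np.save(f"pics/{name}.npy",wpose(s));return im,wpose(s)
E
python3 - <<'E'
from h import *
s2=np.pi/2+st[2]
env.reach(at(70,20,340),q(s2)); env.hold(.2); im,P=snap("w_red")
env.reach(at(0,-140,290),q(1.56)); env.hold(.2); im2,P2=snap("w_knob")
p=viewer.camera_params("wrist")
h=cv2.cvtColor(im2,cv2.COLOR_BGR2HSV); m=cv2.inRange(h,(5,150,120),(18,255,255))
c=max(cv2.findContours(m,0,1)[0],key=cv2.contourArea); b=cv2.boxPoints(cv2.minAreaRect(c))
for u in b: print(u, unproj(u,126,p,P2).round(1))
print(unproj(b.mean(0),124,p,P2),at(0,-140,112),env.read_state()["time_s"])
cv2.imwrite("pics/both.png",np.hstack([im[60:360,100:500],im2[60:360,100:500]]))
E
```

```text
[268. 166.] [498.2 -38.2 126. ]
[283. 166.] [508.5 -38.3 126. ]
[283. 254.] [ 508.2 -104.1  126. ]
[268. 254.] [ 497.1 -104.   126. ]
[502.99305854 -70.56580324 124.        ] [503.37203815 -76.65212539 112.        ] 4.225
```

View pics/both.png

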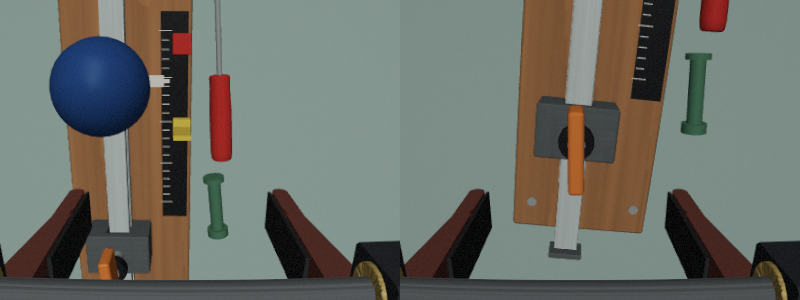

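The pictures show the pointer at crop (168,81) and the red foot with its fin from above at (182,43). In the knob view the wing spans (575,107–194). The wing centre differs about 5 mm along the wing from the fit, so I'll check it against board and block corners in these pictures.

```bash
python3 - <<'E'
from h import *
p=viewer.camera_params("wrist");P1=np.load("pics/w_red.npy");P2=np.load("pics/w_knob.npy")
for n,P,uv,z in(("cornL -60,-260",P2,(214,282),18),("cornR 85,-260",P2,(342,292),18),("blkL -37,-165",P2,(233,215),62),("blkR 37,-165",P2,(313,223),62),("sph",P1,(200,146),97),("tip",P1,(270,141),44)):
    w=unproj(uv,z,p,P);print(n,w.round(1),w2stand(w,st).round(1))
print(P1[:3,3],P2[:3,3])
a=cv2.imread("pics/w_red.png")[60:210,190:310]; b=cv2.imread("pics/w_knob.png")[140:300,200:360]
A=cv2.resize(a,(480,600),interpolation=2)[:, 160:]
B=cv2.resize(b,(480,480),interpolation=2)
cv2.imwrite("pics/c2.png",np.hstack([A,cv2.copyMakeBorder(B,0,120,0,0,0)]))
E
```

```text
cornL -60,-260 [ 433.5 -185.4   18. ] [[ -58.9 -255.1   18. ]]
cornR 85,-260 [ 575.2 -199.1   18. ] [[  83.5 -254.8   18. ]]
blkL -37,-165 [464.  -93.9  62. ] [[ -37.5 -161.1   62. ]]
blkR 37,-165 [ 536.5 -102.2   62. ] [[  35.4 -162.2   62. ]]
sph [523.3 123.8  97. ] [[ 0.1 61.5 97. ]]
tip [584.7 116.3  44. ] [[61.9 60.  44. ]]
[596.90543667 155.66893016 420.97881334] [505.09021482   5.12413034 371.45332154]
```

View pics/c2.png

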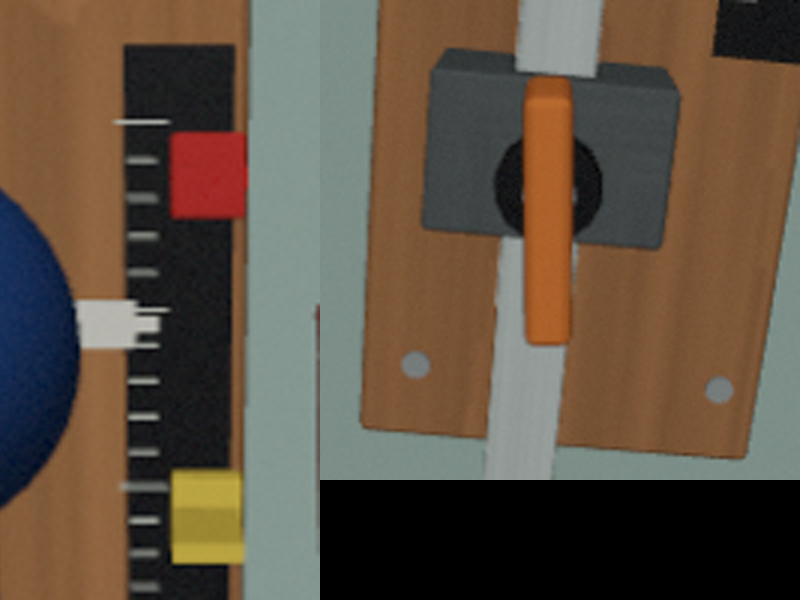

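Wrist views put the stand about 3 to 4 mm further along +y than the fit, while sphere and pointer agree. I'll split the difference, grip the knob, and use the side force while turning to centre it.

```bash
python3 - <<'E'
from h import *
p=viewer.camera_params("wrist");P1=np.load("pics/w_red.npy")
r=[w2stand(unproj(u,z,p,P1),st)[0].round(1) for u,z in(((280,103.7),29),((270,140.8),44))];print(r)
k=at(0,-140,173);k[1]+=2.5
env.move_l([*k[:2],290],q(1.56)); env.move_l([*k[:2],176],rate=120,f_stop=15)
f0=env.read_state()["force"]; set_gripper(0)
s=env.read_state();print(s["width"],s["force"].round(1),s["tool_pos"].round(1),s["time_s"])
for i in range(1,5):
    env.move_l([*k[:2],176],q(1.56+i*.35),rate=60)
    s=env.read_state();print(i,s["tool_pos"].round(1),s["width"].round(1),s["force"].round(1),s["wrist_torque"].round(2),s["time_s"])
E
```

```text
[array([72.3, 97.5, 29. ]), array([61.9, 60.2, 44. ])]
11.932072511126139 [-1.9  0.3  0.8] [503.1 -74.1 175.9] 6.7333Traceback (most recent call last):
  File "<stdin>", line 10, in <module>
AttributeError: 'float' object has no attribute 'round'
```

```bash
python3 - <<'E'
from h import *
k=at(0,-140,173);k[1]+=2.5
for i in range(1,5):
    env.move_l([*k[:2],176],q(1.56+i*.345),rate=60)
    s=env.read_state();print(i,s["tool_pos"].round(1),round(s["width"],1),s["force"].round(1),s["wrist_torque"].round(2),s["qpos"][5].round(2),s["time_s"])
E
```

```text
1 [502.9 -74.1 175.9] 12.0 [-4.5 -1.1  3.6] [-0.25  0.71  0.18] -0.5 7.4833
2 [502.7 -74.3 175.9] 12.1 [-5.8 -2.5  3.6] [-0.33  0.77  0.15] -0.85 7.975
3 [502.6 -74.4 175.9] 12.3 [-7.1 -2.3  5.3] [-0.53  0.79  0.16] -1.19 8.4667
4 [502.5 -74.6 175.9] 12.1 [-7.2 -4.3  4.3] [-0.72  0.91  0.18] -1.54 8.9583
```

```bash
python3 - <<'E'
from h import *
set_gripper(88)
s=env.read_state();t=s["tool_pos"]
env.move_l([t[0],t[1],240],rate=150)
set_gripper(0)
psi=np.pi/2+st[2]
env.reach(at(0,-70,240),q(psi)); env.move_l(at(0,-35,167),rate=150)
im,P=snap("w_free")
# approach the sphere until contact
c=env.move_l(at(0,25,167),rate=25,f_stop=1.2)
s=env.read_state();print(c,w2stand(s["tool_pos"],st).round(1),s["force"].round(1),s["time_s"])
im2,P2=snap("w_touch")
im3=viewer.camera("scene")
cv2.imwrite("pics/d.png",np.hstack([im2[60:360,80:480],cv2.resize(im3[100:240,245:432],(400,300),interpolation=2)]))
E
```

```text
True [[ -0.3   4.8 166.7]] [-1.2 -0.3 -0.2] 15.7667
```

View pics/d.png

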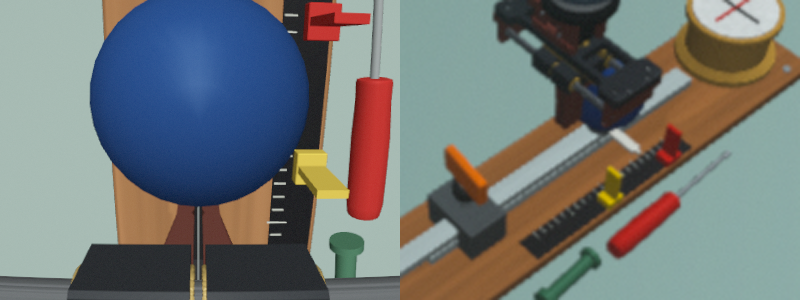

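The wing now stands square to the arm, so it is free, and the closed fingers touch the sphere at the predicted place. I'll push 36 mm, then check from above.

```bash
python3 - <<'E'
from h import *
y0=w2stand(env.read_state()["tool_pos"],st)[0,1]
env.move_l(at(0,y0+36,167),rate=25); env.hold(.3)
s=env.read_state();print(w2stand(s["tool_pos"],st).round(1),s["force"].round(1))
env.move_l(at(0,y0+20,167),rate=100); env.move_l(at(0,y0+20,240),rate=200)
env.reach(at(66,25,260),q(np.pi/2+st[2])); env.hold(.2); im,P=snap("w_chk"); print(w2stand(P[:3,3],st),env.read_state()["time_s"])
p=viewer.camera_params("wrist")
for yy in (90,97.5): print(project(stand2w([(62,yy,44),(72,yy,29),(72,yy,69)],st),p,P).round(1).tolist())
cv2.imwrite("pics/e.png",cv2.resize(im[60:260,180:380],(600,600),interpolation=2))
E
```

```text
[[  0.2  40.5 167.1]] [ 0.2 -0.6  1.1]
[[ 64.68871715 105.7834624  339.57362129]] 19.2167
[[275.8, 120.8], [287.8, 119.9], [289.0, 122.7]]
[[275.8, 111.3], [287.9, 110.8], [289.1, 112.3]]
```

View pics/e.png

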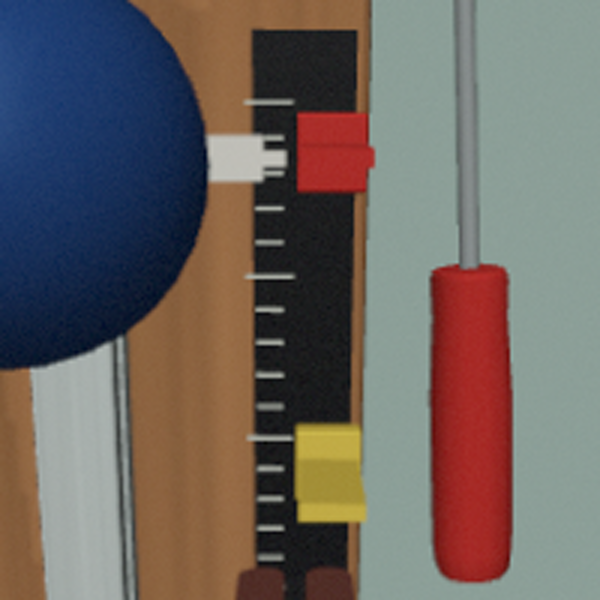

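The pointer (row 158) is about 1.2 mm short of red's centre (foot 112–191, fin top 147–167), well inside 4 mm. Now I'll lock the knob.

```bash
python3 - <<'E'
from h import *
kx,ky=502.6,-75
env.move_l(at(66,25,285),rate=200); set_gripper(88)
env.reach([kx,ky,260],q(2.94)); print(env.move_l([kx,ky,176],rate=120,f_stop=15)); set_gripper(0)
s=env.read_state();print(round(s["width"],1),s["tool_pos"].round(1))
for a in np.linspace(2.94,1.52,6)[1:]:
    env.move_l([kx,ky,176],q(a),rate=60)
    s=env.read_state();print(round(a,2),s["tool_pos"].round(1),round(s["width"],1),s["force"].round(1),s["wrist_torque"].round(2),s["qpos"][5].round(2),s["time_s"])
env.hold(.3); set_gripper(88)
t=env.read_state()["tool_pos"]; env.move_l([t[0],t[1],290],rate=150); env.hold(.2)
p=viewer.camera_params("wrist");im2,P2=snap("w_knob2")
m=cv2.inRange(cv2.cvtColor(im2,cv2.COLOR_BGR2HSV),(5,150,120),(18,255,255))
c=max(cv2.findContours(m,0,1)[0],key=cv2.contourArea); print(cv2.minAreaRect(c))
env.reach(at(66,25,285),q(np.pi/2+st[2])); env.hold(.2); im,P=snap("w_chk2")
print(env.read_state()["time_s"])
cv2.imwrite("pics/f.png",np.hstack([cv2.resize(im[60:260,200:330],(390,600),interpolation=2),cv2.resize(im2[120:320,200:330],(390,600),interpolation=2)]))
E
```

```text
False
11.6 [502.6 -74.8 176. ]
2.66 [502.6 -74.8 176. ] 12.0 [-0.1  3.5 -1.5] [ 0.58 -0.31 -0.21] -1.26 24.85
2.37 [502.7 -74.8 176. ] 11.9 [ 0.6  4.9 -0.9] [ 0.82 -0.34 -0.19] -0.98 25.2833
2.09 [502.8 -74.7 176. ] 11.6 [ 2.5  6.7 -0.5] [ 0.86 -0.38 -0.14] -0.69 25.7167
1.8 [502.8 -74.7 176. ] 11.6 [ 2.6  6.  -1.4] [ 0.91 -0.51 -0.05] -0.41 26.15
1.52 [502.9 -74.7 176. ] 11.8 [ 2.8  6.  -2.4] [ 0.94 -0.46  0.17] -0.13 26.5833
((279.1665954589844, 211.49652099609375), (89.14732360839844, 15.225862503051758), 88.80650329589844)
30.2583
```

View pics/f.png

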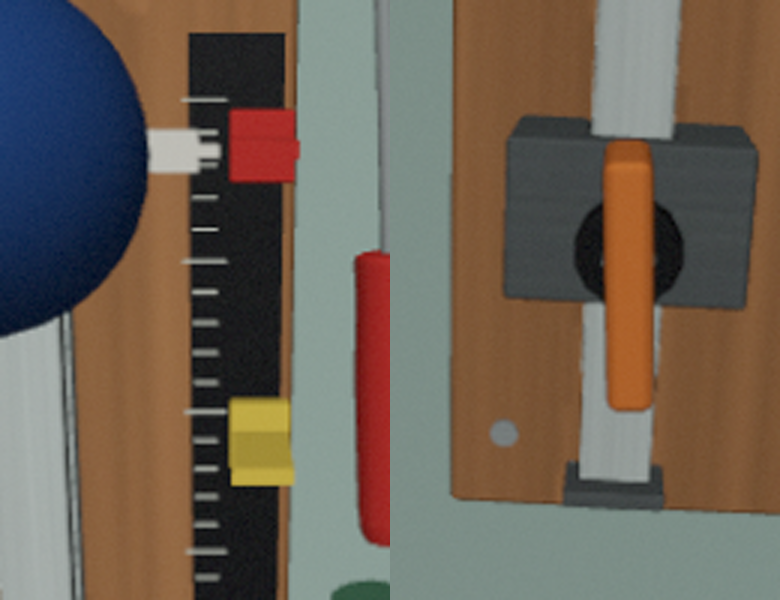

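Pointer (row 151) is still in line with red (foot 109–183, about 1.3 mm off), the wing lies along the arm, and the gripper is clear.

```bash
python3 -c "
from h import *
print(workorder.sign_off())"
```

```text
the job is handed in; nothing more can be done
None
```

The job is handed in, with no verdict shown: the sphere's pointer measured about 1.3 mm from the red marker's line (4 mm allowed), the knob is locked with the wing along the arm, and the robot never went near the chimney or moved the pin or screwdriver.

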